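# Close up the serviced water filters

## Robot

A 7-joint arm with a two-finger parallel gripper is mounted at the origin on the work surface. World frame = base frame: x ahead of the robot, y to its left, z up, the work surface at z = 0. Lengths are in m, angles in rad, forces in N, time in s.
With the tool pointing down it reaches from about 0.425 to 0.875 m from the base axis. Payload 8.4 kg.
Tool frame: the origin (TCP) lies at the very end of the fingers, on their centre line; the grasp point (between the pads) lies 19 mm behind it; x points along the fingers, z is the direction in which the jaws open and shut, and the axes are right-handed (so a half turn about x gives the same grasp; the last joint's range is limited). The gripper opens to 85 mm and grips with 20 to 120 N. Pads are 22 mm wide; open, the fingers measure 114 mm over their backs; the gripper's body (76 mm by 85 mm) begins 54 mm behind the grasp point. The pads swing forward as they close: fully open they stand 13 mm farther back than shut.
Start: joints at [-1.308, 0.333, 0.04, 1.465, -0.013, 1.343, -0.059], TCP at [0.23, 0.608, 0.231] pointing down, gripper open.
Joint ranges: [-2.58, 2.58], [-0.38, 2.09], [-1.3, 1.39], [0.25, 2.4], [-1.5, 4.64], [0.08, 2.09], [-2.65, 2.65]. Speed limits (rad/s): [2.22, 2.22, 2.79, 2.79, 3.14, 3.14, 3.14].

## Interface

Orientations are given as a unit quaternion [x, y, z, w].
In Python, from cell import bot, cams, ticket gives the robot as it stands. Calls block until the motion is done:
- bot.move_ptp(position, orientation): joint-space move of the TCP to a pose.
- bot.line_to(position, v=0.15, ori=None): straight line of the TCP; ori=None keeps the orientation; v is the mean speed in m/s.
- bot.goto_joints(angles): joint-space move.
- bot.command_gripper(opening, strength=None): opening from 0.0 (shut) to 1.0 (fully open); strength is the grip in N (None keeps the last); returns when the fingers have stopped.
- bot.hold(seconds).
- bot.solve_ik(position, orientation): joint angles nearest the present ones, or None.
- cams.grab_frame(name): name is "scene" or "side" or "wrist"; returns a dict with "pixels" (384x512x3 uint8, red, green, blue), "mtx" (3x3 intrinsics, pixels), "extrinsics" (4x4, takes a point from camera to world coordinates). Camera axes: x right, y up, looking along -z (the intrinsics and any distortion apply to the point x, -y, -z); pixel columns grow to the right and rows downward; lengths in m; the calibration is good to about 2 mm. A picture is of the moment at which its call begins. There is no depth.
A pose or a line that the arm cannot do raises bot.Unreachable and nothing moves.
- ticket.sign_off(): hands the job in, once; it reports no verdict.
Readings, each from a call of its own:
- bot.read_time(): time.
- bot.read_joints(): joint angles.
- bot.read_dq(): joint speeds.
- bot.read_effort(): joint torques, N m.
- bot.read_position(): TCP position.
- bot.read_orientation(): TCP orientation.
- bot.read_force(): force on the tool from outside, world axes, zero at the start.
- bot.read_torque(): the same for the moment, N m.
- bot.read_opening(): opening from 0.0 (shut) to 1.0 (fully open).
Only numpy, scipy, OpenCV 4.12 (cv2) and the standard library are available. Lean on these libraries where they do the work, as an engineer would, in place of code of your own. Each camera call takes 0.05 s, during which the arm holds its last target.

## Task

Finish the water filter service: stand the red-brown cartridge in the blue housing and the off-white cartridge in the white housing, take the stack of caps apart and set each cap squarely on the open rim of the housing of its own colour (the black housing already has its cartridge). Set everything down gently, dropping nothing into or onto a housing, and leave the glass tumbler standing where it is.

Things in the scene. Friction and masses are not known exactly. Their poses are not given: they have to be found in the camera images.
- cap_blue_mid (a point): blue ribbed filter cap, loose, only rests (no thread): 126 mm across, 38 mm high, hollow below (98 mm wide, 30 mm deep); round knob 26 mm across, 26 mm high on its flat top; 64 mm in all. Point on its axis, half-way up, 32 mm above its lower rim; the knob spans 6 to 32 mm above the point. z up. Starts on the counter, bottom of the stack.
- cap_white_mid (a point): white ribbed filter cap, loose, only rests (no thread): 102 mm across, 38 mm high, hollow below (74 mm wide, 30 mm deep); round knob 26 mm across, 26 mm high on its flat top; 64 mm in all. Point on its axis, half-way up, 32 mm above its lower rim; the knob spans 6 to 32 mm above the point. z up. Starts on the blue cap, over its knob.
- cap_black_mid (a point): black ribbed filter cap, loose, only rests (no thread): 78 mm across, 38 mm high, hollow below (50 mm wide, 30 mm deep); round knob 26 mm across, 26 mm high on its flat top; 64 mm in all. Point on its axis, half-way up, 32 mm above its lower rim; the knob spans 6 to 32 mm above the point. z up. Starts on the white cap, over its knob, top of the stack.
- cart_brown_mid (a point): new red-brown pleated filter cartridge, loose, standing upright on the counter: a round body 54 mm across (56 mm over its end rings) and 92 mm high with black ends, and on top a black round grip stub 22 mm across and 26 mm high; 118 mm high in all. The point is on its axis, half-way up, 59 mm above its foot; the stub runs from 33 to 59 mm above the point. z is its axis, up.
- cart_white_mid (a point): new off-white pleated filter cartridge, loose, standing upright on the counter: a round body 46 mm across (48 mm over its end rings) and 92 mm high with grey ends, and on top a grey round grip stub 22 mm across and 26 mm high; 118 mm high in all. The point is on its axis, half-way up, 59 mm above its foot; the stub runs from 33 to 59 mm above the point. z is its axis, up.
- blue_mouth (a point): blue filter housing, fixed to the counter: an upright open-topped round pot 126 mm across its collar, 100 mm high, bore 98 mm, inner floor 94 mm below the rim. Empty; it takes the red-brown cartridge (whose stub then stands 24 mm above the rim, inside the cap). The point is the centre of its mouth, at rim height; z up. The blue cap has the same outside diameter and rests flat on this rim.
- white_mouth (a point): white filter housing, fixed to the counter: an upright open-topped round pot 102 mm across its collar, 100 mm high, bore 74 mm, inner floor 94 mm below the rim. Empty; it takes the off-white cartridge (whose stub then stands 24 mm above the rim, inside the cap). The point is the centre of its mouth, at rim height; z up. The white cap has the same outside diameter and rests flat on this rim.
- black_mouth (a point): black filter housing, fixed to the counter: an upright open-topped round pot 78 mm across its collar, 100 mm high, bore 50 mm, inner floor 94 mm below the rim. Its own small cartridge is already inside, up to 6 mm above the rim. The point is the centre of its mouth, at rim height; z up. The black cap has the same outside diameter and rests flat on this rim.
- tumbler_mid (a point): greenish glass sample tumbler, 60 mm across and 80 mm high, standing loose among the parts; not to be moved. The point is on its axis, half-way up.
Things that resemble listed ones, but are neither listed nor needed, are in the scene too. Leave any orange look-alike of the part that bears blue_mouth alone.

How it is judged:
By the outcome, as a careful person would: the job done as asked, in the order asked, and still so for the second after the job is handed in, with the robot touching nothing.
It also fails if it takes over 120 s, if anything falls off the work surface, if the arm or the gripper's body presses on something with over 40 N, if the wrist force passes 120 N, or if a joint passes its speed limit or range.

## Working session

There is one attempt and no reset: what is moved stays moved. The work goes in short steps, each a Python script; the robot and the scene stay as the last script left them, time stands still between calls to the robot, and variables do not carry over. Pictures are saved under pics/ and viewed, and the job is handed in when it is done.

```bash
ls -la; mkdir -p pics; python3 - <<'E'
from cell import bot,cams,ticket
import cv2,numpy as np
for n in ["scene","side","wrist"]:
    f=cams.grab_frame(n); cv2.imwrite(f"pics/{n}0.png",f["pixels"][:,:,::-1])
    print(n,f["mtx"].round(2).tolist(),f["extrinsics"].round(4).tolist(),[k for k in f])
print(bot.read_time(),bot.read_orientation(),bot.read_position())
E
```

```text
total 12
drwxr-xr-x  3 agent agent 4096 Dec  6 14:41 .
drwxr-xr-x 23 root  root  4096 Dec  6 14:41 ..
drwxr-xr-x  2 agent agent 4096 Dec  6 14:41 pics
scene [[435.68, 0.0, 253.2], [0.0, 435.68, 201.58], [0.0, 0.0, 1.0]] [[-0.1122, -0.7415, 0.6615, 1.3797], [0.9935, -0.0957, 0.0613, 0.0556], [0.0178, 0.6641, 0.7475, 0.9373], [0.0, 0.0, 0.0, 1.0]] ['pixels', 'mtx', 'extrinsics']
side [[482.04, 0.0, 258.3], [0.0, 482.04, 194.72], [0.0, 0.0, 1.0]] [[-0.9758, 0.1642, -0.1447, 0.4682], [-0.2188, -0.7466, 0.6282, 0.6692], [-0.0049, 0.6447, 0.7644, 0.9132], [0.0, 0.0, 0.0, 1.0]] ['pixels', 'mtx', 'extrinsics']
wrist [[274.6, 0.0, 260.47], [0.0, 274.6, 191.01], [0.0, 0.0, 1.0]] [[0.3539, -0.8975, -0.2633, 0.163], [0.9353, 0.3387, 0.1024, 0.6334], [-0.0027, -0.2825, 0.9593, 0.3726], [0.0, 0.0, 0.0, 1.0]] ['pixels', 'mtx', 'extrinsics']
0.15 [-0.40216993  0.58214267  0.40162066  0.58143796] [0.22993053 0.6076001  0.23062873]
```

View pics/scene0.png

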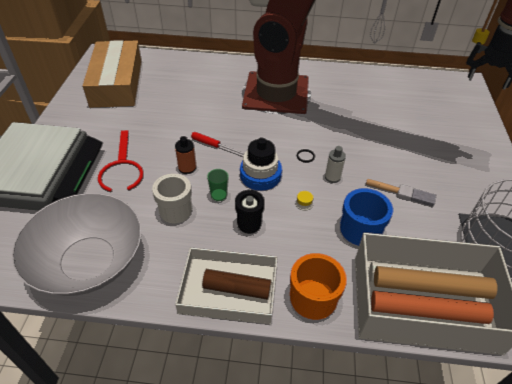

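View pics/side0.png

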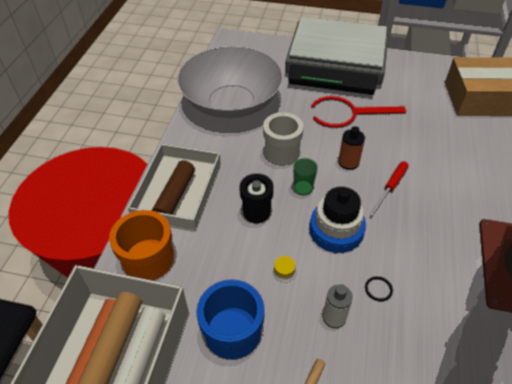

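View pics/wrist0.png

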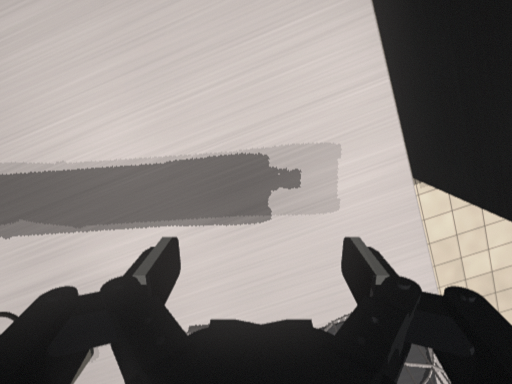

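```bash
python3 - <<'E'
import cv2,numpy as np
def crop(n,x0,y0,w,h,s,o):
    im=cv2.imread(f"pics/{n}0.png")[y0:y0+h,x0:x0+w]
    im=cv2.resize(im,None,fx=s,fy=s,interpolation=cv2.INTER_CUBIC)
    for x in range(-(-x0//20)*20,x0+w,20): cv2.putText(im,str(x),(int((x-x0)*s),8),0,.3,(0,0,255)); cv2.line(im,(int((x-x0+.5)*s),10),(int((x-x0+.5)*s),16),(0,0,255))
    for y in range(-(-y0//20)*20,y0+h,20): cv2.putText(im,str(y),(0,int((y-y0+.5)*s)+3),0,.3,(0,0,255))
    cv2.imwrite(o,im)
crop("scene",140,125,265,130,3,"pics/sc1.png")
crop("side",190,100,200,260,2.3,"pics/sd1.png")
E
```

```text
(no output)
```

View pics/sc1.png

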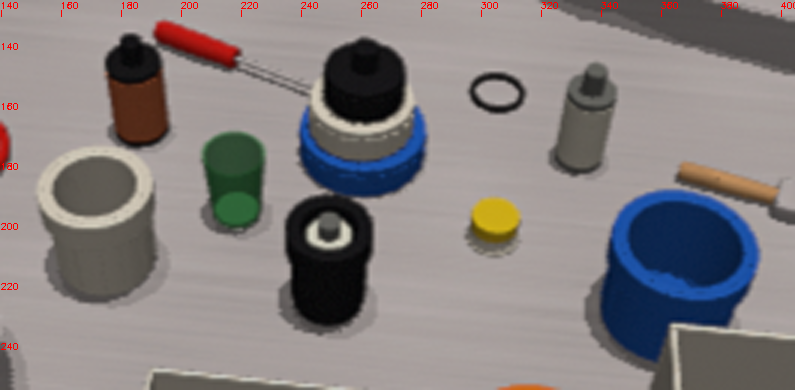

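View pics/sd1.png

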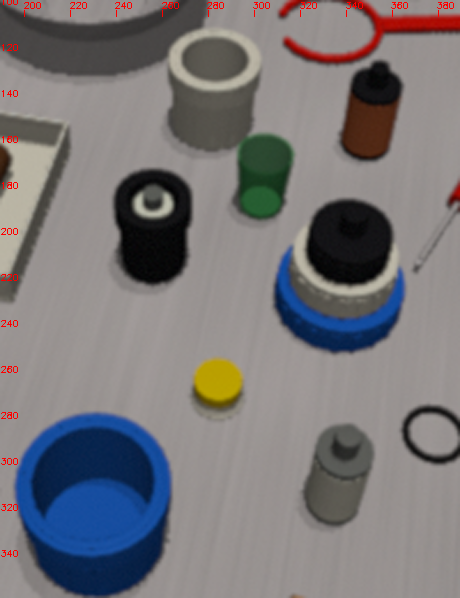

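```bash
cat > vis.py <<'E'
import cv2,numpy as np
from scipy.optimize import minimize
from scipy.ndimage import map_coordinates
def proj(f,P):
    P=np.atleast_2d(P);E=np.linalg.inv(f["extrinsics"]);c=P@E[:3,:3].T+E[:3,3]
    c=c*[1,-1,-1];u=c@np.asarray(f["mtx"]).T;return u[:,:2]/u[:,2:]
def ray(f,uv,z):
    d=np.linalg.inv(f["mtx"])@[uv[0],uv[1],1];d=f["extrinsics"][:3,:3]@(d*[1,-1,-1]);o=f["extrinsics"][:3,3]
    return o+d*(z-o[2])/d[2]
T=np.linspace(0,2*np.pi,120,endpoint=False)
C={"blue_mouth":[(.063,.1),(.049,.1)],"white_mouth":[(.051,.1),(.037,.1)],"black_mouth":[(.039,.1),(.025,.1)],
"cart_brown":[(.011,.118),(.028,.092),(.028,0)],"cart_white":[(.011,.118),(.024,.092),(.024,0)],
"cap_black":[(.013,.140),(.039,.114)],"cap_white":[(.051,.076),(.051,.038)],"cap_blue":[(.063,.038),(.063,0)],"tumbler":[(.03,.08),(.03,0)]}
def circ(x,y,r,z): return np.c_[x+r*np.cos(T),y+r*np.sin(T),0*T+z]
def grads(f,s=1.0):
    im=cv2.GaussianBlur(f["pixels"].astype(np.float32),(0,0),s)
    return [(cv2.Sobel(im[:,:,i],cv2.CV_32F,1,0),cv2.Sobel(im[:,:,i],cv2.CV_32F,0,1)) for i in range(3)]
def score(f,G,circs,x,y):
    s=0
    for r,z in circs:
        p=proj(f,circ(x,y,r,z)); t=np.roll(p,-1,0)-np.roll(p,1,0); L=np.linalg.norm(t,axis=1,keepdims=True)+1e-9;n=np.c_[-t[:,1],t[:,0]]/L
        g=0
        for gx,gy in G:
            a=map_coordinates(gx,[p[:,1],p[:,0]],order=1)*n[:,0]+map_coordinates(gy,[p[:,1],p[:,0]],order=1)*n[:,1]
            g=g+a*a
        w=L[:,0]/L.sum()
        s+=np.sum(w*np.minimum(np.sqrt(g),150))
    return s
def fit(fs,circs,x0,y0,R=.02):
    GG=[[grads(f,s) for s in (2,1)] for f in fs]
    best=(x0,y0)
    for k,step,rad in((0,.002,R),(1,.0005,.004)):
        g=np.arange(-rad,rad+1e-9,step);cx,cy=best
        best=max(((sum(score(f,G[k],circs,cx+a,cy+b) for f,G in zip(fs,GG)),cx+a,cy+b) for a in g for b in g))[1:]
    return np.array(best)
def grab(n):
    from cell import cams
    return cams.grab_frame(n)
E
python3 - <<'E'
import sys;sys.path.insert(0,'.')
from vis import *
import json,pickle
fs=[grab("scene"),grab("side")]
pickle.dump(fs,open("f0.pkl","wb"))
init={"blue_mouth":(366,207,.1),"white_mouth":(171.5,187,.1),"black_mouth":(249.5,203,.1),"cart_brown":(183.5,138,.118),"cart_white":(338,148,.118),"cap_black":(261.5,139.5,.14),"cap_white":(260,156,.076),"cap_blue":(260.5,171,.038),"tumbler":(218,176,.08)}
res={}
ims=[f["pixels"][:,:,::-1].copy() for f in fs]
ims=[cv2.resize(i,None,fx=3,fy=3,interpolation=cv2.INTER_CUBIC) for i in ims]
for k,(u,v,z) in init.items():
    p=ray(fs[0],(u,v),z)
    j=fit(fs,C[k],p[0],p[1]);a=[fit([f],C[k],*j,R=.006) for f in fs]
    res[k]=j.tolist();print(k,p[:2].round(4),j.round(4),a[0].round(4),a[1].round(4),np.hypot(*j).round(3))
    for f,i in zip(fs,ims):
        for r,z in C[k]:
            cv2.polylines(i,[np.round((proj(f,circ(*j,r,z))+.5)*3-.5).astype(int)],True,(255,0,255),1)
json.dump(res,open("pos.json","w"))
cv2.imwrite("pics/o1.png",ims[0][380:760,420:1210]);cv2.imwrite("pics/o2.png",cv2.resize(ims[1][300:1080,560:1200],None,fx=.75,fy=.75))
E
```

```text
blue_mouth [0.6201 0.2754] [0.6116 0.2814] [0.6106 0.2824] [0.6121 0.2814] 0.673
white_mouth [ 0.6151 -0.2326] [ 0.6126 -0.2346] [ 0.6136 -0.2341] [ 0.6126 -0.2361] 0.656
black_mouth [ 0.6447 -0.0219] [ 0.6352 -0.0304] [ 0.6427 -0.0229] [ 0.6342 -0.0309] 0.636
cart_brown [ 0.437  -0.2381] [ 0.4385 -0.2381] [ 0.4405 -0.2426] [ 0.4365 -0.2401] 0.499
cart_white [0.4215 0.2044] [0.419  0.2029] [0.4185 0.2064] [0.419  0.2029] 0.466
cap_black [ 0.4396 -0.0128] [ 0.4371 -0.0158] [ 0.4341 -0.0133] [ 0.4396 -0.0158] 0.437
cap_white [ 0.4381 -0.0153] [ 0.4411 -0.0133] [ 0.4386 -0.0138] [ 0.4406 -0.0188] 0.441
cap_blue [ 0.4613 -0.0103] [ 0.4418 -0.0143] [ 0.4468 -0.0118] [ 0.4408 -0.0158] 0.442
tumbler [ 0.5392 -0.1221] [ 0.5377 -0.1261] [ 0.5422 -0.1261] [ 0.5372 -0.1266] 0.552
```

View pics/o1.png

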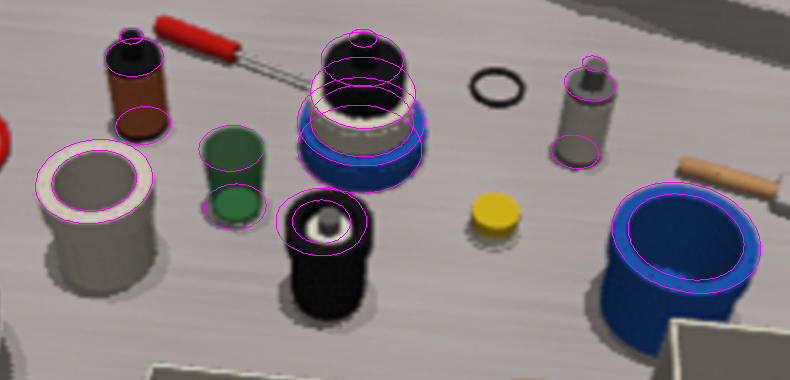

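View pics/o2.png

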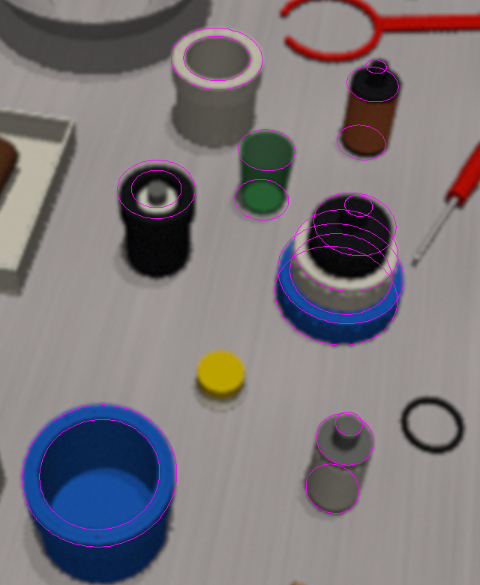

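```bash
cat >> vis.py <<'E'
C={"blue_mouth":[(.063,.1,1),(.049,.1,0)],"white_mouth":[(.051,.1,0),(.037,.1,0)],"black_mouth":[(.039,.1,1)],
"cart_brown":[(.011,.118,1),(.028,.092,1),(.028,0,-1)],"cart_white":[(.011,.118,1),(.024,.092,1),(.024,0,-1)],
"cap_black":[(.013,.140,1),(.039,.114,1),(.039,.076,-1)],"cap_white":[(.051,.076,-1),(.051,.038,-1)],"cap_blue":[(.063,.038,-1),(.063,0,-1)],"tumbler":[(.03,.08,0)]}
def score(f,G,circs,x,y):
    s=0;o=f["extrinsics"][:3,3];a0=np.arctan2(o[1]-y,o[0]-x)
    for r,z,sd in circs:
        P=circ(x,y,r,z)
        p=proj(f,P); t=np.roll(p,-1,0)-np.roll(p,1,0); L=np.linalg.norm(t,axis=1,keepdims=True)+1e-9;n=np.c_[-t[:,1],t[:,0]]/L
        m=np.ones(len(T),bool) if sd==0 else (np.cos(T-a0)*sd<0.2)
        g=0
        for gx,gy in G:
            a=map_coordinates(gx,[p[:,1],p[:,0]],order=1)*n[:,0]+map_coordinates(gy,[p[:,1],p[:,0]],order=1)*n[:,1]
            g=g+a*a
        w=L[:,0]*m
        s+=np.sum(w*np.minimum(np.sqrt(g),250))/w.sum()
    return s
def overlay(f,res,s=3):
    i=cv2.resize(f["pixels"][:,:,::-1].copy(),None,fx=s,fy=s,interpolation=cv2.INTER_CUBIC)
    for k,j in res.items():
        o=f["extrinsics"][:3,3];a0=np.arctan2(o[1]-j[1],o[0]-j[0])
        for r,z,sd in C[k]:
            P=circ(*j,r,z)
            if sd: P=circ(*j,r,z)[np.cos(T-a0)*sd<.2]
            for u in np.round((proj(f,P)+.5)*s-.5).astype(int): cv2.circle(i,tuple(int(q) for q in u),1,(255,0,255),-1)
    return i
E
cat > run1.py <<'E'
from vis import *
import json,pickle
fs=pickle.load(open("f0.pkl","rb"))
init={"blue_mouth":(.6116,.2814),"white_mouth":(.6126,-.2346),"black_mouth":(.6447,-.0219),"cart_brown":(.437,-.238),"cart_white":(.42,.204),"cap_black":(.4396,-.0128),"cap_white":(.4381,-.0153),"cap_blue":(.445,-.0143),"tumbler":(.5392,-.1221)}
res={};ra=[{},{}]
for k,p in init.items():
    j=fit(fs,C[k],*p);a=[fit([f],C[k],*p,R=.014) for f in fs]
    res[k]=j.tolist();ra[0][k]=a[0].tolist();ra[1][k]=a[1].tolist()
    print(k,j.round(4),a[0].round(4),a[1].round(4),((a[0]-a[1])*1000).round(1))
json.dump(res,open("pos.json","w"))
ims=[overlay(f,r) for f,r in zip(fs,ra)]
cv2.imwrite("pics/o3.png",ims[0][380:760,420:1210]);cv2.imwrite("pics/o4.png",cv2.resize(ims[1][300:1080,560:1200],None,fx=.75,fy=.75))
E
python3 run1.py
```

```text
blue_mouth [0.6131 0.2809] [0.6136 0.2814] [0.6126 0.2804] [1. 1.]
white_mouth [ 0.6126 -0.2351] [ 0.6131 -0.2341] [ 0.6126 -0.2366] [0.5 2.5]
black_mouth [ 0.6352 -0.0269] [ 0.6382 -0.0259] [ 0.6352 -0.0219] [ 3. -4.]
cart_brown [ 0.434 -0.243] [ 0.435  -0.2425] [ 0.434 -0.244] [1.  1.5]
cart_white [0.42  0.205] [0.423 0.205] [0.419 0.205] [4. 0.]
cap_black [ 0.4391 -0.0163] [ 0.4366 -0.0133] [ 0.4396 -0.0168] [-3.   3.5]
cap_white [ 0.4276 -0.0268] [ 0.4221 -0.0048] [ 0.4411 -0.0163] [-19.   11.5]
cap_blue [ 0.4415 -0.0133] [ 0.442  -0.0123] [ 0.4405 -0.0138] [1.5 1.5]
tumbler [ 0.5352 -0.1241] [ 0.5377 -0.1246] [ 0.5352 -0.1241] [ 2.5 -0.5]
```

View pics/o3.png

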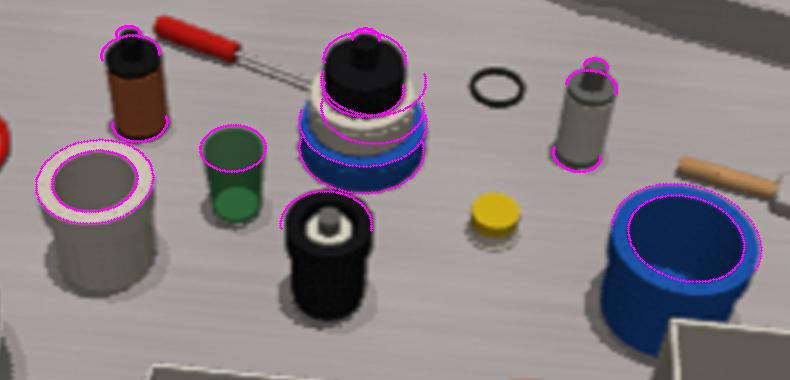

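View pics/o4.png

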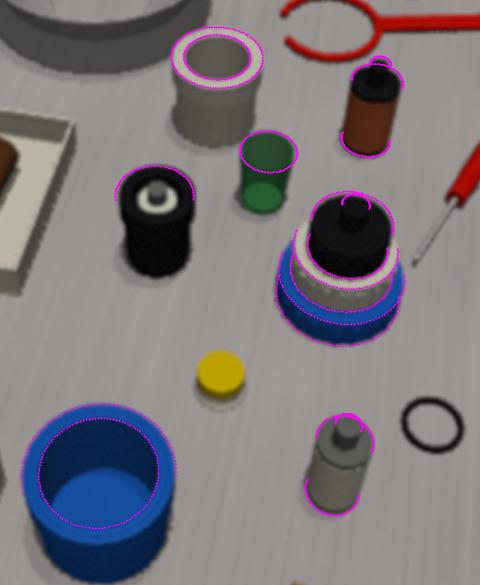

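```bash
sed -i 's/np.minimum(np.sqrt(g),250)/np.sqrt(g)**.7/' vis.py
python3 run1.py
```

```text
blue_mouth [0.6131 0.2809] [0.6151 0.2804] [0.6126 0.2814] [ 2.5 -1. ]
white_mouth [ 0.6126 -0.2346] [ 0.6131 -0.2341] [ 0.6121 -0.2356] [1.  1.5]
black_mouth [ 0.6347 -0.0234] [ 0.6377 -0.0239] [ 0.6327 -0.0229] [ 5. -1.]
cart_brown [ 0.4365 -0.24  ] [ 0.4385 -0.24  ] [ 0.435 -0.24 ] [3.5 0. ]
cart_white [0.4205 0.205 ] [0.423 0.205] [0.419 0.205] [4. 0.]
cap_black [ 0.4411 -0.0143] [ 0.4416 -0.0128] [ 0.4401 -0.0148] [1.5 2. ]
cap_white [ 0.4296 -0.0233] [ 0.4281 -0.0048] [ 0.4291 -0.0238] [-1. 19.]
cap_blue [ 0.441  -0.0138] [ 0.442  -0.0123] [ 0.441  -0.0143] [1. 2.]
tumbler [ 0.5377 -0.1236] [ 0.5407 -0.1236] [ 0.5362 -0.1231] [ 4.5 -0.5]
```

View pics/o3.png

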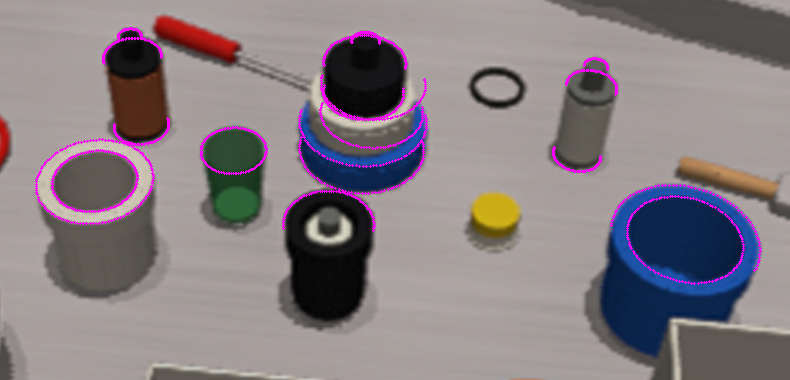

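View pics/o4.png

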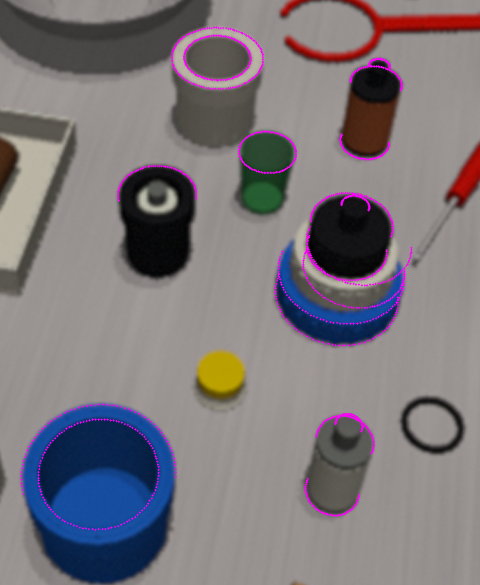

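```bash
cat > rb.py <<'E'
from cell import bot,cams,ticket
import numpy as np
from scipy.spatial.transform import Rotation as Ro
def down(psi):
    x=np.array([0,0,-1.]);z=np.array([np.cos(psi),np.sin(psi),0]);return Ro.from_matrix(np.c_[x,np.cross(z,x),z]).as_quat()
P={"blue_mouth":(.6138,.281),"white_mouth":(.6126,-.235),"black_mouth":(.635,-.0234),"cart_brown":(.4367,-.240),"cart_white":(.421,.205),"stack":(.441,-.0145)}
def st(m=""): print(m,"t",round(bot.read_time(),2),"p",np.round(bot.read_position(),4),"F",np.round(bot.read_force(),1),"op",round(bot.read_opening(),3))
E
python3 - <<'E'
from rb import *
print(Ro.from_quat(bot.read_orientation()).as_matrix().round(2))
lim=np.array([[-2.58,2.58],[-.38,2.09],[-1.3,1.39],[.25,2.4],[-1.5,4.64],[.08,2.09],[-2.65,2.65]])
for k,(x,y) in P.items():
    az=np.arctan2(y,x)
    for d in (0,90,-90,180):
        o=[]
        for z in (.05,.1,.2,.25,.3):
            q=bot.solve_ik([x,y,z],down(az+np.radians(d)))
            o.append(None if q is None else round(float(np.min([np.array(q)-lim[:,0],lim[:,1]-q])),2))
        print(k,d,o, None if q is None else np.round(q,2))
E
```

```text
[[-0.   -0.94  0.35]
 [-0.    0.35  0.94]
 [-1.   -0.   -0.  ]]
blue_mouth 0 [0.8, 0.84, 0.79, 0.69, 0.6] [-0.8   0.38  0.43  1.3  -0.16  1.49  0.04]
blue_mouth 90 [0.81, 0.85, 0.78, 0.7, 0.6] [-0.68  0.37  0.25  1.3  -0.09  1.49  1.57]
blue_mouth -90 [0.79, 0.83, 0.78, 0.69, 0.59] [-0.9   0.4   0.58  1.31 -0.22  1.5  -1.48]
blue_mouth 180 [0.05, 0.01, 0.01, None, None] None
white_mouth 0 [0.57, 0.52, 0.24, 0.22, 0.29] [-0.43  0.49  1.1   1.38 -0.44  1.53  0.26]
white_mouth 90 [0.58, 0.52, 0.48, 0.45, 0.39] [-0.39  0.46  1.    1.38 -0.38  1.51  1.79]
white_mouth -90 [0.38, 0.38, 0.18, 0.18, 0.18] [-0.48  0.55  1.21  1.38 -0.52  1.55 -1.25]
white_mouth 180 [0.06, 0.01, 0.0, None, None] None
black_mouth 0 [0.68, 0.67, 0.62, 0.6, 0.58] [-0.64  0.35  0.81  1.43 -0.25  1.48  0.13]
black_mouth 90 [0.68, 0.71, 0.67, 0.65, 0.62] [-0.61  0.33  0.76  1.43 -0.23  1.47  1.68]
black_mouth -90 [0.55, 0.53, 0.52, 0.51, 0.51] [-0.69  0.36  0.88  1.43 -0.28  1.48 -1.42]
black_mouth 180 [0.06, 0.01, None, None, None] None
cart_brown 0 [0.34, 0.22, 0.41, 0.06, 0.24] [-0.81 -0.14  1.15  1.76  0.13  1.44
[... 151 characters left out ...]
0.01  0.23  1.73  0.    1.43 -1.66]
cart_brown 180 [0.01, None, None, None, None] None
cart_white 0 [0.29, 0.33, 0.34, 0.31, 0.28] [-0.98 -0.1   0.41  1.79  0.04  1.44 -0.13]
cart_white 90 [0.29, 0.34, 0.35, 0.32, 0.29] [-0.86 -0.09  0.29  1.79  0.02  1.43  1.45]
cart_white -90 [0.28, 0.33, 0.34, 0.3, 0.28] [-1.05 -0.1   0.47  1.8   0.05  1.44 -1.71]
cart_white 180 [None, None, None, None, None] None
stack 0 [0.22, 0.26, 0.23, 0.19, 0.19] [-0.71 -0.19  0.56  1.85  0.1   1.45 -0.2 ]
stack 90 [0.22, 0.26, 0.23, 0.19, 0.18] [-0.76 -0.2   0.6   1.85  0.11  1.45  1.36]
stack -90 [0.22, 0.26, 0.24, 0.2, 0.17] [-0.81 -0.21  0.64  1.86  0.13  1.46 -1.8 ]
stack 180 [None, None, None, None, None] None
```

```bash
python3 - <<'E'
from rb import *
import pickle
fr={}
def go(k,z,d=0):
    x,y=P[k];bot.move_ptp([x,y,z],down(np.arctan2(y,x)));st(k)
    bot.hold(.15);fr[k]=cams.grab_frame("wrist")
go("blue_mouth",.27)
go("black_mouth",.27)
go("cart_brown",.27)
pickle.dump(fr,open("fw.pkl","wb"))
import cv2
for k in fr: cv2.imwrite(f"pics/w_{k}.png",fr[k]["pixels"][:,:,::-1])
cv2.imwrite("pics/w3.png",cv2.resize(np.hstack([f["pixels"][:,:,::-1] for f in fr.values()]),(800,200),interpolation=cv2.INTER_AREA))
print(bot.read_joints())
E
```

```text
blue_mouth t 2.08 p [0.6128 0.2831 0.2697] F [-0.5  0.8  0.3] op 0.999
black_mouth t 3.45 p [ 0.6353 -0.0206  0.2697] F [0.5 0.9 0. ] op 1.003
cart_brown t 4.78 p [ 0.4381 -0.2386  0.2702] F [ 0.8  0.4 -0.5] op 1.002
[-0.47781976 -0.04448902  0.87807587  1.79916238  0.03597303  1.37112932
 -0.10772132]
```

View pics/w3.png

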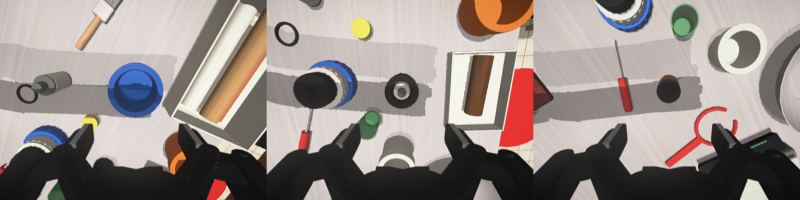

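```bash
python3 - <<'E'
from vis import *
import pickle
fr=pickle.load(open("fw.pkl","rb"));fs=pickle.load(open("f0.pkl","rb"))
pos={"blue_mouth":(.6138,.281),"white_mouth":(.6126,-.235),"black_mouth":(.635,-.0234),"cart_brown":(.4367,-.240),"cart_white":(.421,.205),"cap_black":(.441,-.0143),"cap_white":(.441,-.0145),"cap_blue":(.441,-.014)}
C["cap_white"]=[(.051,.076,-1)]
tile=[]
for k,ts in {"blue_mouth":["blue_mouth","cart_white"],"black_mouth":["black_mouth","cap_black","cap_white","cap_blue"],"cart_brown":["cart_brown","white_mouth","cap_blue"]}.items():
    r={}
    for t in ts:
        a=fit([fr[k]],C[t],*pos[t],R=.012);r[t]=a;print(k,t,a.round(4))
    tile.append(overlay(fr[k],r,2))
cv2.imwrite("pics/wt.png",np.hstack([tile[0][60:480,200:460],tile[1][60:480,50:330],tile[2][60:480,200:460]]))
cv2.imwrite("pics/wt2.png",tile[1][60:500,30:700])
for t in ("cap_white",): print(t,fit(fs,C[t],*pos[t],R=.008),[fit([f],C[t],*pos[t],R=.008) for f in fs])
E
```

```text
blue_mouth blue_mouth [0.6123 0.281 ]
blue_mouth cart_white [0.4195 0.205 ]
black_mouth black_mouth [ 0.6335 -0.0234]
black_mouth cap_black [ 0.441  -0.0138]
black_mouth cap_white [ 0.4325 -0.0245]
black_mouth cap_blue [ 0.441  -0.0135]
cart_brown cart_brown [ 0.4352 -0.241 ]
cart_brown white_mouth [ 0.6121 -0.2355]
cart_brown cap_blue [ 0.441  -0.0135]
cap_white [ 0.429 -0.023] [array([ 0.429 , -0.0215]), array([ 0.449 , -0.0265])]
```

View pics/wt2.png

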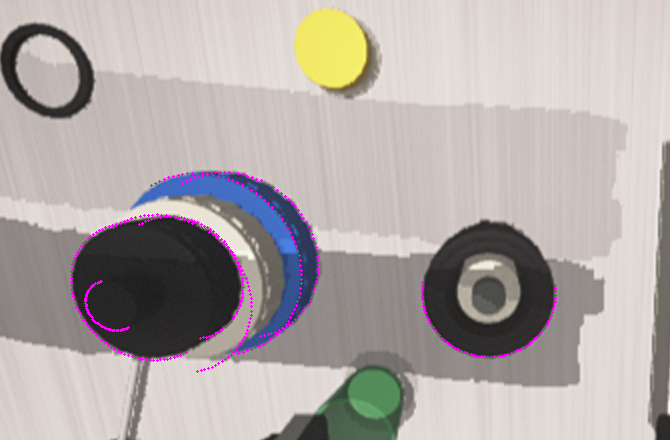

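View pics/wt.png

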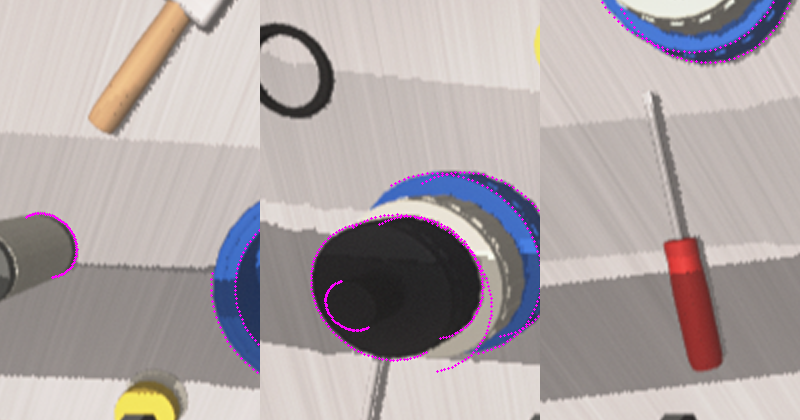

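```bash
cat >> rb.py <<'E'
P={"blue_mouth":(.6125,.281),"white_mouth":(.6122,-.2353),"black_mouth":(.634,-.0234),"cart_brown":(.4355,-.2405),"cart_white":(.4197,.205),"cap_black":(.441,-.014),"cap_blue":(.441,-.0135)}
def az(k): return np.arctan2(P[k][1],P[k][0])
def settle(p,n=8):
    for _ in range(n):
        bot.hold(.1)
        e=np.array(bot.read_position())-p
        if np.abs(e).max()<.0006 and np.abs(bot.read_dq()).max()<.005: break
    return e
def pick(k,z,hz,N=60,op=.6):
    p=np.array([*P[k],z])
    bot.command_gripper(op)
    bot.move_ptp([*P[k],hz],down(az(k)))
    bot.line_to([*P[k],z+.03],v=.25); settle([*P[k],z+.03],4)
    bot.line_to(p,v=.08); print("err",settle(p).round(4)); st("at")
    bot.command_gripper(0.0,N); bot.hold(.2); st("closed")
    bot.line_to([*P[k],z+.01],v=.05);bot.hold(.1)
    bot.line_to([*P[k],hz],v=.25); bot.hold(.1); st("lifted")
def lower(k,z,hz,zmax=.003,N=3.,psi=None):
    """z: nominal contact TCP height"""
    bot.move_ptp([*P[k],hz],down(az(k) if psi is None else psi)); print("herr",settle([*P[k],hz]).round(4))
    bot.line_to([*P[k],z+.03],v=.2)
    bot.line_to([*P[k],z+.006],v=.08);print("err",settle([*P[k],z+.006]).round(4))
    f0=np.mean([bot.read_force()[2] for _ in range(3)]); st("pre")
    zz=z+.006
    while zz>z-zmax:
        zz-=.001; bot.line_to([*P[k],zz],v=.02); bot.hold(.08)
        f=bot.read_force()[2]
        if f-f0>N: break
    print("contact z",round(zz,4),"df",round(f-f0,2)); st("down")
def release(k,op,up):
    bot.command_gripper(op); bot.hold(.15)
    p=np.array(bot.read_position()); bot.line_to([p[0],p[1],p[2]+.035],v=.08); bot.line_to([p[0],p[1],up],v=.3); st("released")
E
python3 - <<'E'
from rb import *
pick("cart_brown",.097,.29)
import cv2
for n in ("wrist","scene"): cv2.imwrite(f"pics/g1_{n}.png",cams.grab_frame(n)["pixels"][:,:,::-1])
E
python3 -c "
import cv2,numpy as np
cv2.imwrite('pics/g1.png',cv2.resize(np.hstack([cv2.imread('pics/g1_wrist.png'),cv2.imread('pics/g1_scene.png')]),(800,300)))"
```

```text
err [ 0.0003 -0.0001  0.0004]
at t 7.58 p [ 0.4358 -0.2406  0.0974] F [-1.1 -0.1  0.1] op 0.599
closed t 8.17 p [ 0.4358 -0.2406  0.0974] F [-1.1  1.   6.1] op 0.235
lifted t 9.6 p [ 0.4347 -0.2402  0.2884] F [ 0.4  0.2 -0.2] op 0.229
```

View pics/g1.png

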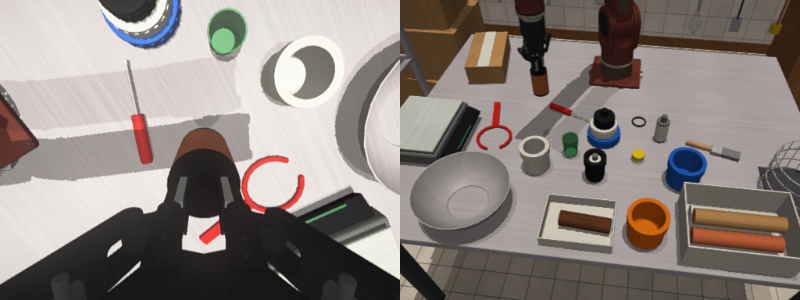

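```bash
python3 - <<'E'
from rb import *
lower("blue_mouth",.103,.28)
import cv2
for n in ("side","scene"): cv2.imwrite(f"pics/p1_{n}.png",cams.grab_frame(n)["pixels"][:,:,::-1])
E
python3 -c "
import cv2,numpy as np
a=cv2.imread('pics/p1_side.png')[200:384,140:340];b=cv2.imread('pics/p1_scene.png')[100:284,280:480]
cv2.imwrite('pics/p1.png',cv2.resize(np.hstack([a,b]),None,fx=2,fy=2))"
```

```text
herr [ 0.0001 -0.0004  0.0002]
err [ 0.0002 -0.      0.0002]
pre t 13.42 p [0.6127 0.281  0.1092] F [-0.7  0.1 -2. ] op 0.23
contact z 0.103 df 7.48
down t 15.42 p [0.6127 0.2811 0.1036] F [-1.4 -1.3  5.5] op 0.233
```

View pics/p1.png

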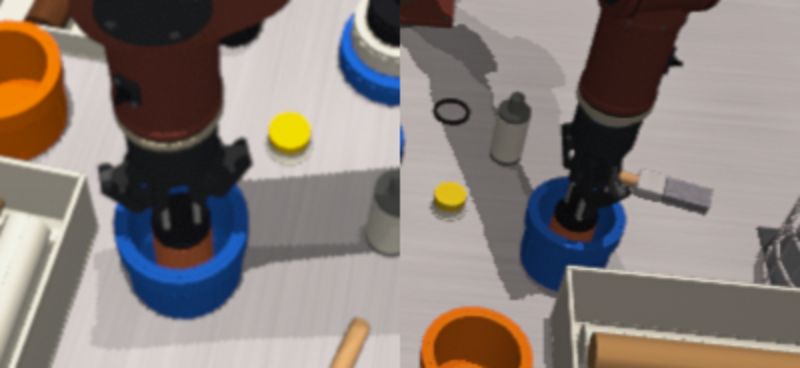

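```bash
python3 - <<'E'
from rb import *
release("blue_mouth",.55,.24)
pick("cart_white",.0985,.29)
import cv2
fr={n:cams.grab_frame(n) for n in ("wrist","scene","side")}
for n,f in fr.items(): cv2.imwrite(f"pics/g2_{n}.png",f["pixels"][:,:,::-1])
cv2.imwrite("pics/g2.png",np.hstack([cv2.resize(fr["wrist"]["pixels"],(400,300)),cv2.resize(fr["side"]["pixels"],(400,300))])[:,:,::-1])
E
```

```text
released t 17.12 p [0.6127 0.2811 0.2407] F [0.3 0.5 0.3] op 0.549
err [0.0003 0.0001 0.0004]
at t 20.02 p [0.42   0.2051 0.0989] F [-0.1  0.  -0.2] op 0.601
closed t 20.61 p [0.4199 0.2052 0.099 ] F [-0.6 -1.9  6.1] op 0.23
lifted t 22.03 p [0.419  0.2045 0.2883] F [ 0.4  0.5 -1. ] op 0.23
```

View pics/g2.png

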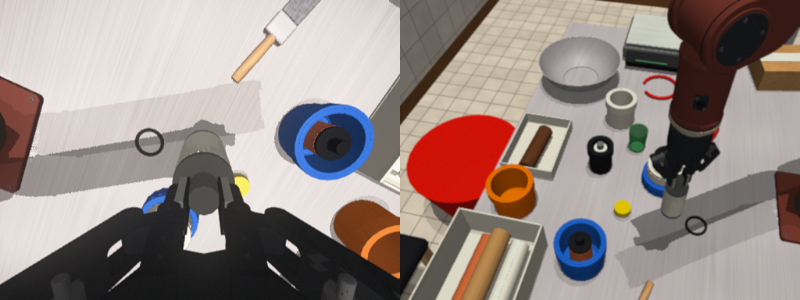

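```bash
python3 - <<'E'
from rb import *
lower("white_mouth",.1045,.285)
import cv2
for n in ("side","scene"): cv2.imwrite(f"pics/p2_{n}.png",cams.grab_frame(n)["pixels"][:,:,::-1])
a=cv2.imread('pics/p2_side.png')[60:244,190:390];b=cv2.imread('pics/p2_scene.png')[100:284,90:290]
cv2.imwrite('pics/p2.png',cv2.resize(np.hstack([a,b]),None,fx=2,fy=2))
E
```

```text
herr [0.0001 0.0003 0.0001]
err [ 0.0001 -0.0002  0.0002]
pre t 25.78 p [ 0.6123 -0.2355  0.1107] F [ 0.7  0.  -0.8] op 0.232
contact z 0.1045 df 7.24
down t 27.78 p [ 0.6124 -0.2355  0.1052] F [-1.6  1.3  6.5] op 0.23
```

View pics/p2.png

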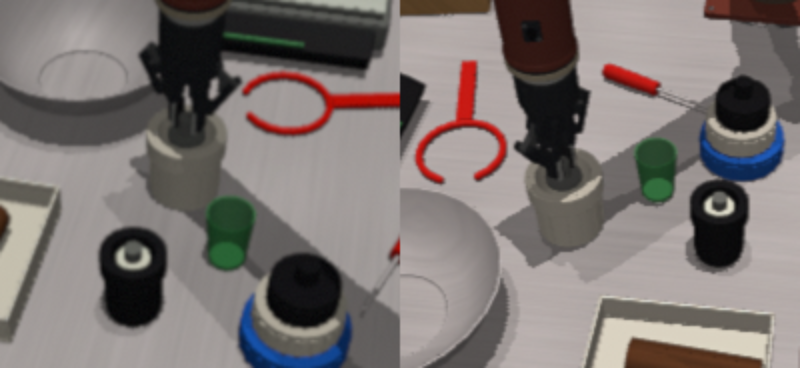

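```bash
python3 - <<'E'
from rb import *
release("white_mouth",.5,.22)
pick("cap_black",.1175,.25,N=60,op=.65)
import cv2,pickle
fr={n:cams.grab_frame(n) for n in ("wrist","scene","side")}
pickle.dump(fr,open("f3.pkl","wb"))
for n,f in fr.items(): cv2.imwrite(f"pics/g3_{n}.png",f["pixels"][:,:,::-1])
cv2.imwrite("pics/g3.png",np.hstack([cv2.resize(fr["wrist"]["pixels"],(400,300)),cv2.resize(fr["side"]["pixels"],(400,300))])[:,:,::-1])
E
```

```text
released t 29.38 p [ 0.6125 -0.2355  0.2209] F [ 0.6  0.5 -1.1] op 0.498
err [0.0003 0.     0.0004]
at t 32.34 p [ 0.4413 -0.014   0.1179] F [-0.1  0.1 -0.3] op 0.65
closed t 32.92 p [ 0.4414 -0.0139  0.1181] F [-1.7 -0.4  5.3] op 0.28
lifted t 34.12 p [ 0.4402 -0.0141  0.2486] F [ 0.5  0.9 -1. ] op 0.282
```

View pics/g3.png

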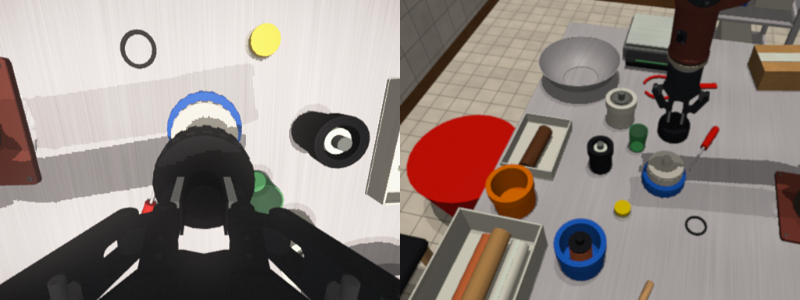

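```bash
python3 - <<'E'
from rb import *
import cv2,pickle
lower("black_mouth",.1417,.25)
fr=[cams.grab_frame(n) for n in ("scene","side","wrist")]
pickle.dump(fr,open("f4.pkl","wb"))
a=cv2.resize(fr[0]["pixels"][150:260,190:310],None,fx=3.3,fy=3.3,interpolation=cv2.INTER_CUBIC)
b=cv2.resize(fr[1]["pixels"][150:260,200:320],None,fx=3.3,fy=3.3,interpolation=cv2.INTER_CUBIC)
c=np.clip(np.hstack([a,b]).astype(float)*1.8+20,0,255).astype(np.uint8)
cv2.imwrite("pics/p3.png",c[:,:,::-1])
from vis import *
fs=pickle.load(open("f3.pkl","rb"));fs=[fs["scene"],fs["side"]]
C["cap_white"]=[(.013,.102,1),(.051,.076,0)]
r={}
for k in("cap_white","cap_blue"):
    r[k]=fit(fs,C[k],.441,-.014,R=.01); print(k,r[k],[fit([f],C[k],.441,-.014,R=.01) for f in fs])
ov=overlay(fs[0],r),overlay(fs[1],r)
cv2.imwrite("pics/o5.png",np.hstack([ov[0][380:600,690:870],ov[1][520:820,800:1100][:220]]))
E
```

```text
herr [-0.0001  0.      0.0001]
err [ 0.0002 -0.0001  0.0003]
pre t 36.75 p [ 0.6342 -0.0235  0.148 ] F [-0.4 -0.3 -1.2] op 0.281
contact z 0.1417 df 6.61
down t 38.75 p [ 0.6342 -0.0234  0.1422] F [-2.8  0.3  5.5] op 0.281
cap_white [ 0.4415 -0.015 ] [array([ 0.442 , -0.0145]), array([ 0.441, -0.015])]
cap_blue [ 0.441  -0.0135] [array([ 0.4405, -0.012 ]), array([ 0.441 , -0.0145])]
```

View pics/p3.png

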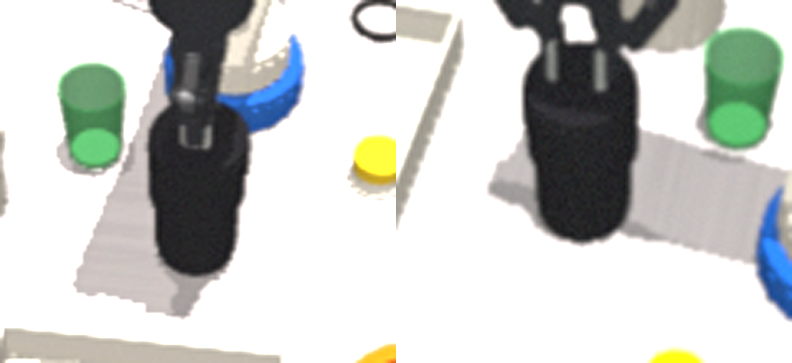

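View pics/o5.png

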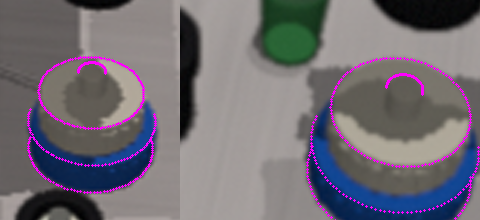

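```bash
cat >>rb.py <<'E'
P["cap_white"]=(.4415,-.0148)
E
python3 - <<'E'
from rb import *
import cv2,pickle
release("black_mouth",.6,.22)
pick("cap_white",.0795,.24,N=60,op=.65)
lower("white_mouth",.1417,.25)
fr=[cams.grab_frame(n) for n in ("scene","side","wrist")]
pickle.dump(fr,open("f5.pkl","wb"))
s=2.6
a=cv2.resize(fr[0]["pixels"][120:260,130:280],None,fx=s,fy=s,interpolation=cv2.INTER_CUBIC)
b=cv2.resize(fr[1]["pixels"][90:230,220:370],None,fx=s,fy=s,interpolation=cv2.INTER_CUBIC)
cv2.imwrite("pics/p4.png",np.hstack([a,b])[:,:,::-1])
E
```

```text
released t 40.3 p [ 0.6348 -0.0236  0.2215] F [ 0.2 -0.5 -0.7] op 0.596
err [0.0004 0.0001 0.0005]
at t 43.12 p [ 0.4419 -0.0147  0.08  ] F [-0.8 -0.3 -0.2] op 0.648
closed t 43.7 p [ 0.4418 -0.0147  0.08  ] F [-2.2  0.7  5.1] op 0.285
lifted t 45.0 p [ 0.4405 -0.0149  0.2381] F [-0.1  0.8 -1.5] op 0.278
herr [0.     0.0002 0.0002]
err [ 0.0001 -0.0002  0.0003]
pre t 47.67 p [ 0.6123 -0.2355  0.148 ] F [ 0.4 -0.6 -0.5] op 0.28
contact z 0.1417 df 4.63
down t 49.67 p [ 0.6123 -0.2354  0.1421] F [-2.1  0.6  4.1] op 0.287
```

View pics/p4.png

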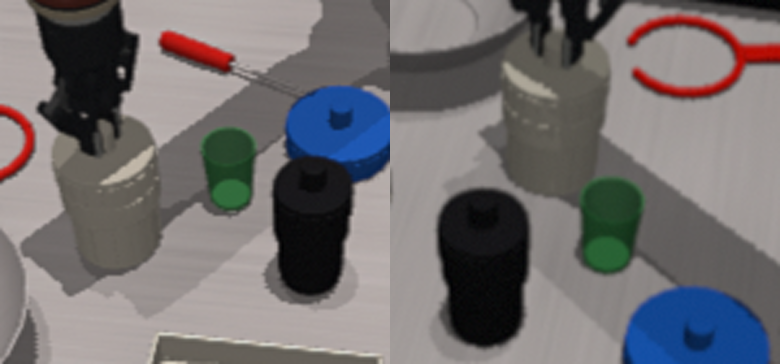

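```bash
python3 - <<'E'
from vis import *
import pickle
fs=pickle.load(open("f5.pkl","rb"))[:2]
C["cap_blue"]=[(.013,.064,1),(.063,.038,0),(.063,0,-1)]
C["bc"]=[(.013,.164,1),(.039,.138,1)]
for k,p in(("cap_blue",(.441,-.014)),("bc",(.634,-.0234))):
    print(k,fit(fs,C[k],*p,R=.01),[fit([f],C[k],*p,R=.01) for f in fs])
E
```

```text
cap_blue [ 0.4415 -0.013 ] [array([ 0.4425, -0.012 ]), array([ 0.441, -0.014])]
bc [ 0.6345 -0.0224] [array([ 0.635 , -0.0209]), array([ 0.6335, -0.0229])]
```

```bash
python3 - <<'E'
from rb import *
import cv2,pickle
release("white_mouth",.6,.23)
P["cap_blue"]=(.4413,-.0136)
pick("cap_blue",.0415,.25,N=80,op=.65)
lower("blue_mouth",.1417,.26)
fr=[cams.grab_frame(n) for n in ("scene","side","wrist")]
pickle.dump(fr,open("f6.pkl","wb"))
s=2.6
a=cv2.resize(fr[0]["pixels"][140:280,300:450],None,fx=s,fy=s,interpolation=cv2.INTER_CUBIC)
b=cv2.resize(fr[1]["pixels"][230:370,160:310],None,fx=s,fy=s,interpolation=cv2.INTER_CUBIC)
cv2.imwrite("pics/p5.png",np.hstack([a,b])[:,:,::-1])
E
```

```text
released t 51.26 p [ 0.6126 -0.2357  0.2311] F [-0.2 -0.  -0.3] op 0.599
err [0.0004 0.0001 0.0005]
at t 54.56 p [ 0.4417 -0.0135  0.042 ] F [-0.5 -0.5 -0.1] op 0.653
closed t 55.16 p [ 0.4415 -0.0135  0.042 ] F [-3.8 -0.1 11.3] op 0.278
lifted t 56.65 p [ 0.4405 -0.0138  0.2485] F [ 0.3 -0.2 -2.7] op 0.275
herr [-0.     -0.0001  0.0002]
err [ 0.0002 -0.      0.0003]
pre t 59.58 p [0.6127 0.281  0.148 ] F [-0.3 -0.6 -2.1] op 0.268
contact z 0.1417 df 7.22
down t 61.58 p [0.6127 0.281  0.1422] F [-2.  -1.   5.1] op 0.276
```

View pics/p5.png

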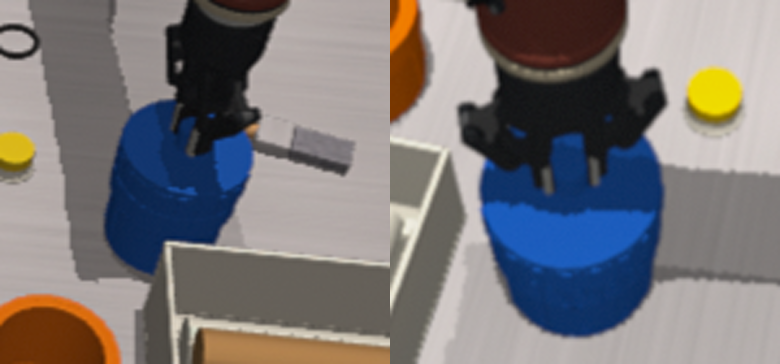

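Aligned in both views; releasing, retreating and checking all three caps.

```bash
python3 - <<'E'
from rb import *
import cv2,pickle
release("blue_mouth",.6,.25)
bot.goto_joints([-1.308,.333,.04,1.465,-.013,1.343,-.059]); bot.hold(.3)
st()
fr=[cams.grab_frame(n) for n in ("scene","side")]
pickle.dump(fr,open("f7.pkl","wb"))
s=2.6
def c(f,y,x,h=140,w=150): return cv2.resize(f["pixels"][y:y+h,x:x+w],None,fx=1.75,fy=1.75,interpolation=cv2.INTER_CUBIC)
a=np.hstack([c(fr[0],110,130),c(fr[0],110,200),c(fr[0],140,300)]);b=np.hstack([c(fr[1],80,220),c(fr[1],130,190),c(fr[1],230,160)])
cv2.imwrite("pics/fin.png",np.vstack([a,b])[:,:,::-1])
from vis import *
f0=pickle.load(open("f0.pkl","rb"))
for nm,r,p in(("blue",.063,(.6125,.281)),("white",.051,(.6122,-.2353)),("black",.039,(.634,-.0234))):
    k=[(.013,.164,1),(r,.138,1)]+([(r,.138,-1)] if nm!="black" else [])
    print(nm,fit(fr,k,*p,R=.01),[fit([f],k,*p,R=.01) for f in fr])
print("tumbler",[fit([f],C["tumbler"],.5377,-.1236,R=.01) for f in fr],[fit([f],C["tumbler"],.5377,-.1236,R=.01) for f in f0])
E
```

```text
released t 63.23 p [0.6129 0.281  0.251 ] F [ 0.5  0.3 -0.6] op 0.599
 t 65.36 p [0.231  0.6079 0.2315] F [-0.1 -0.6 -0.2] op 0.599
blue [0.613  0.2815] [array([0.6145, 0.2815]), array([0.612 , 0.2815])]
white [ 0.6127 -0.2363] [array([ 0.6122, -0.2348]), array([ 0.6127, -0.2378])]
black [ 0.635  -0.0224] [array([ 0.6355, -0.0224]), array([ 0.634 , -0.0229])]
tumbler [array([ 0.5407, -0.1236]), array([ 0.5362, -0.1236])] [array([ 0.5407, -0.1236]), array([ 0.5362, -0.1231])]
```

View pics/fin.png

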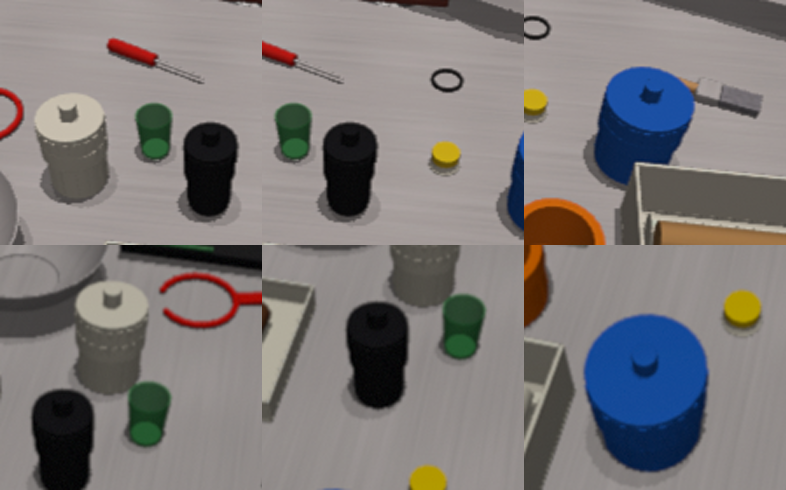

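All three caps sit flat and concentric with their housings to within about 2 mm, and the tumbler hasn't moved. I'm handing in.

```bash
python3 -c "
from cell import bot,ticket
ticket.sign_off();print(bot.read_time())"
```

```text
the job is handed in; nothing more can be done
the job is handed in; nothing more can be done
```

The filter service is finished and handed in. The red-brown cartridge stands in the blue housing and the off-white one in the white housing. The caps were then unstacked black, white, blue and set on their own housings. Each part was lowered in 1 mm steps until it touched, with 5–7.5 N at contact, and released only then. The last clock reading before hand-in was about 65 s.

**Last checks:**
- **Caps:** all three look flat and level in both camera views. The fitted cap centres lie within about 1.5 mm of the measured housing centres when the two cameras are combined.
- **Tumbler:** its measured position changed by no more than 0.5 mm, which is within the measuring error. The orange look-alike was not touched.

**What disagreed:** the scene and side cameras differed by 1–5 mm on single objects. The largest gap was about 5 mm on the black housing, where dark edges on dark made the fit poor. I used wrist-camera views to settle most of these, and they sided with the side camera. Early fits of the white cap failed while the black cap hid it, so I measured it again once it was uncovered.

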